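# Index the bin-filling chute to the empty bin

## Task

The screw chute on the bench is locked pointing at the middle bin, which is full. Pull up the black spring knob, swing the chute round so that its mouth is over the empty yellow bin, and let the pin snap fully home in that hole so the chute is locked there. Leave the empty bin where it stands, and let go of the knob.

Things in the scene. Friction and masses are not known exactly. Their poses are not given: they have to be found in the camera images.
- knob (a point): Black round upright knob of the spring plunger, 28 mm across, 36 mm tall, on the end of the dark steel tail bar (30 mm wide, top 65 mm above the bench) opposite the chute. Point: on its axis at mid height, 105 mm above the bench with the pin home. Below it a 20 mm barrel, top at 85 mm. Grip it from above. Knob, bar and chute swing as one, the knob on a circle of radius 130 mm about the pivot.
- pivot (a point): Upright pivot axis, fixed to the stand, 60 mm above the bench; 74 mm pan over it, rim 146 mm up. Under the knob's circle an arc plate, top 45 mm up, has 3 countersunk holes: the middle one, where the pin starts, and one 40 degrees (0.70 rad) to each side; stops at 45 degrees. Little friction. Let go within 10 mm of a hole, the pin snaps in and centres itself; elsewhere it rests on the plate.
- mouth (a point): Middle of the lower end of the aluminium chute trough (62 mm wide), 75 mm above the bench, 200 mm from the pivot axis, exactly opposite the knob: as the knob swings one way the mouth swings the other.
- empty_bin: The empty yellow plastic bin, 130 x 95 x 55 mm, open at the top; origin at the centre of its underside, x along its length. With two like bins full of bolts it stands in a fan round the stand, one bin for each hole; it is the left or the right one of the fan, its centre about 215 mm from the pivot axis.
- plunger (a joint): How far the knob is pulled straight up, in m: 0 with the pin fully home in a hole, about 0.019 with its nose just clear or resting on the plate, 0.030 at the top of its travel. A spring pulls it down with 6 N at 0, rising to 15 N at the top.
There are look-alikes about, which are no part of the job. Leave any blue or orange look-alike of the empty_bin alone.

How it is judged:
On the way:
1. the plunger is pulled up clear of its hole (value of joint plunger above 0.016 m), for 0.1 s.
At the end, for the whole second after the job is handed in: The pin is home in the hole that points the chute at the empty bin (plunger within 4 mm of fully down, mouth within 45 mm horizontally of the bin's centre), and the bin is at rest (horizontal distance between mouth and empty_bin below 0.045 m and value of joint plunger below 0.004 m and linear speed of empty_bin below 0.02 m/s); the robot touches nothing.
It fails at once if the empty bin is shifted more than 30 mm from where it stood (distance of empty_bin from where it was at the start of the episode above 0.03 m).
It also fails if it takes over 32 s, if anything falls off the work surface, if the arm or the gripper's body presses on something with over 40 N, if the wrist force passes 120 N, or if a joint passes its speed limit or range.

## Robot

A 7-joint arm with a two-finger parallel gripper is mounted at the origin on the work surface. World frame = base frame: x ahead of the robot, y to its left, z up, the work surface at z = 0. Lengths are in m, angles in rad, forces in N, time in s.
With the tool pointing down it reaches from about 0.4 to 0.875 m from the base axis. Payload 19.3 kg.
Tool frame: the origin (TCP) lies midway between the tips of the shut fingers; the grasp point (between the pads) lies 19 mm behind it; x points along the fingers, y is the direction in which the jaws open and shut, and the axes are right-handed (so a half turn about x gives the same grasp; the last joint's range is limited). The gripper opens to 85 mm and grips with 20 to 120 N. Pads are 22 mm wide; open, the fingers measure 114 mm over their backs; the gripper's body (76 mm by 85 mm) begins 54 mm behind the grasp point. The pads swing forward as they close: fully open they stand 13 mm farther back than shut.
Start: joints at [-1.178, 0.521, -0.036, 1.599, 0.021, 1.021, -0.113], TCP at [0.279, 0.559, 0.231] pointing down, gripper open.
Joint ranges: [-2.91, 2.91], [-0.3, 2.13], [-1.5, 1.42], [0.17, 2.43], [-1.26, 4.41], [0.16, 1.93], [-2.52, 2.52]. Speed limits (rad/s): [1.89, 1.89, 2.39, 2.39, 3.01, 3.01, 3.01].

## Interface

Orientations are given as [roll, pitch, yaw] about the fixed x, y, z axes, in that order (R = Rz(yaw) Ry(pitch) Rx(roll)).
In Python, from workcell import telemetry, vision, workorder gives the robot as it stands. The module is installed in compiled form; this text tells all that it offers.
- The arm moves only by the tool play_rows, never from a script. Its argument "deltas" is a list of rows, each a list of 7 numbers: the shift along the world's x, y, z in mm, then the turn, a rotation vector about the world's x, y, z in degrees, then the finger opening in mm, from 0 to 85.4. In form: [[x, y, z, wx, wy, wz, jaw], ...]. A call has 1 to 8 rows; each row shifts and turns the commanded pose from where the row before left it; what a row does not reach is not made up. A row lasts 1/8 s, in which the tool goes at most 62.5 mm and 10.7 degrees, less where a joint would pass 70% of its speed; a pose out of reach is approached as far as the arm can. A call with a gripper value outside its range is refused whole. The fingers move at their own pace and stop on an object; "grip_force" is the grip in N (left out, the last holds). Time passes only in rows, so rows that do not move let the fingers close. It gives the time, the measured TCP pose, the force and the opening at its end, in the units of the state.
- telemetry.observe(): the state, without advancing time (a new reading comes with each control period).
- vision.grab_frame(name): name is "scene" or "top" or "wrist"; returns the picture (384x512x3 uint8, red, green, blue); there is no depth.
- vision.camera_info(name): a dict with "mtx" (3x3 intrinsics, pixels), "rvec" (rotation vector, rad) and "tvec" (3), from world to camera coordinates, as OpenCV has them. Camera axes: x right, y down, z forward; pixel columns grow to the right and rows downward; lengths in m; the calibration is good to about 2 mm. The wrist camera is an equidistant fisheye: a pixel r from the principal point sees the ray r / f radians off the axis. A picture is of the moment at which its call begins: read the wrist's pose just before it. camera_info takes no time and is no camera call; for the wrist camera it gives the pose at the moment of the call.
- workorder.job_done(): hands the job in, once; it reports no verdict.
The state is a dict: "clock": time; "qpos": joint angles; "qd": joint speeds; "joint_efforts": joint torques, N m; "position": TCP position; "tool_rot": TCP orientation; "force": force on the tool from outside, world axes, zero at the start; "moment": the same for the moment, N m; "grip_width": finger opening in m.
Only numpy, scipy, OpenCV 4.12 (cv2) and the standard library are available. Lean on these libraries where they do the work, as an engineer would, in place of code of your own. Each camera call takes 0.05 s, during which the arm holds its last target. There are 200 camera calls.

## Working session

There is one attempt and no reset: what is moved stays moved. The work goes in short steps, Python scripts to look and compute and a tool call to move; the robot and the scene stay as the last step left them, time stands still between calls to the robot, and variables do not carry over. Pictures are saved under pics/ and viewed, about 8 in all and at most 12, crops included, and the job is handed in when it is done.

Besides the shell and the picture viewer there is one more tool, called after "Call:" in YAML: its name, and indented under it one key for each argument. play_rows: Moves the arm, as the interface text tells. Its arguments: {"type":"object","properties":{"deltas":{"type":"array","items":{"type":"array","items":{"type":"number"}}},"grip_force":{"type":"number"}},"required":["deltas"]}

```bash
mkdir -p pics && cat > h.py <<'E'
import numpy as np, cv2
from workcell import telemetry, vision, workorder
def ray(name,uv,z):
    c=vision.camera_info(name);K=np.array(c["mtx"],float);R=cv2.Rodrigues(np.array(c["rvec"],float))[0];t=np.array(c["tvec"],float).ravel()
    d=np.linalg.inv(K)@np.array([uv[0],uv[1],1.])
    if name=="wrist":
        r=np.hypot(d[0],d[1]); d=np.array([d[0]/r*np.sin(r),d[1]/r*np.sin(r),np.cos(r)]) if r>1e-9 else d
    d=R.T@d;o=-R.T@t
    return o+d*(z-o[2])/d[2]
def proj(name,p):
    c=vision.camera_info(name)
    return cv2.projectPoints(np.array([p],float),np.array(c["rvec"],float),np.array(c["tvec"],float),np.array(c["mtx"],float),None)[0].ravel()
def save(name,fn):
    im=vision.grab_frame(name);cv2.imwrite("pics/"+fn,im[:,:,::-1]);return im
E
python3 - <<'E'
from h import *
a=save("top","top0.png");b=save("scene","scene0.png")
s=telemetry.observe();print({k:np.round(s[k],3) for k in("clock","position","tool_rot","grip_width","force")})
E
```

```text
{'clock': np.float64(0.1), 'position': array([0.279, 0.559, 0.231]), 'tool_rot': array([-1.485,  1.57 , -1.947]), 'grip_width': np.float64(0.085), 'force': array([-0.223,  0.078, -0.185])}
```

View pics/top0.png

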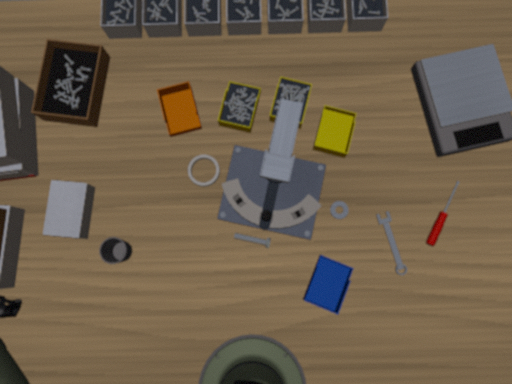

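View pics/scene0.png

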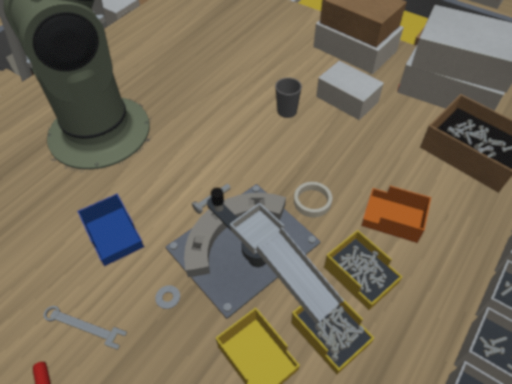

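Top view: the knob candidate is the black round at (267,215). The empty yellow bin is at (335,130), at the right end of the fan. The full yellow bins are at (240,105) and (290,95). Look-alikes are the orange bin (180,108), the blue bin (328,284) and, for the knob, the dark cup (116,250). I choose the yellow bin at (335,130) and will check it in a crop.

```bash
python3 - <<'E'
from h import *
im=cv2.imread("pics/top0.png")[70:250,190:370];cv2.imwrite("pics/crop.png",cv2.resize(im,None,fx=3.3,fy=3.3,interpolation=cv2.INTER_CUBIC))
K=ray("top",(266.5,215),.12);print("knob",K, "scene-knob",ray("scene",(217,191),.123))
for u in [(335,130)]: print("bin",ray("top",u,.03),ray("top",u,.0))
print("scene bin",ray("scene",(258,350),.01))
print(ray("top",(290,102),.08))
for u in [(238,200),(299,213)]: print("hole",ray("top",u,.045))
E
```

```text
knob [ 0.45805238 -0.04903353  0.12      ] scene-knob [ 0.45981417 -0.04768356  0.123     ]
bin [ 0.70424828 -0.25169291  0.03      ] [ 0.71258929 -0.25677355  0.        ]
scene bin [ 0.69952133 -0.24144416  0.01      ]
[ 0.77350206 -0.12314416  0.08      ]
hole [0.50858785 0.02703974 0.045     ]
hole [ 0.46863036 -0.13920032  0.045     ]
```

View pics/crop.png

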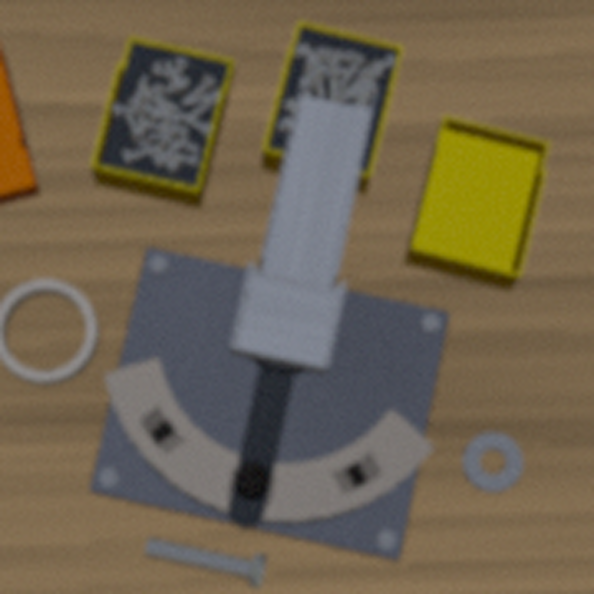

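Crop confirmed: the bin at crop (478,200) is empty yellow, the knob is at (250,482), the holes are at (162,430) and (358,473), and the mouth is at (335,100). The geometry fits: hole spacing is 171 mm (167 expected) and bin to pivot is 210 mm (215 expected). The knob must go to the left hole in the picture.

```bash
python3 - <<'E'
from h import *
from scipy.spatial.transform import Rotation as Ro
from scipy.optimize import least_squares
s=telemetry.observe();R=Ro.from_euler('xyz',s["tool_rot"]).as_matrix();print(R.round(3))
L=ray("top",(239.1,200.3),.045)[:2];Rr=ray("top",(298.5,213.3),.045)[:2];k=ray("top",(265.8,216),.123)[:2];m=ray("top",(291.5,100.3),.078)[:2]
def f(p):
    c=p[:2];u=lambda a,r:c+r*np.array([np.cos(a),np.sin(a)])
    a=p[2];return np.r_[u(a,.13)-k,u(a+np.pi,.2)-m,u(a-.698,.13)-L,u(a+.698,.13)-Rr]
r=least_squares(f,[.585,-.079,2.9]);p=r.x;print(p,np.degrees(p[2]),(r.fun*1e3).round(1))
for i in range(0,46,5):
    a=p[2]-np.radians(i);print(i,(1e3*(p[:2]+.13*np.array([np.cos(a),np.sin(a)]))).round(1))
a=p[2]-.698+np.pi;print("mouth goal",p[:2]+.2*np.array([np.cos(a),np.sin(a)]),"bin",ray("top",(334.8,130.6),.03))
E
```

```text
[[-0.     0.446  0.895]
 [-0.001  0.895 -0.446]
 [-1.    -0.001  0.   ]]
[ 0.58379991 -0.07982981  2.90079549] 166.20333896124933 [ 2.3 -1.7 -1.   0.1 -0.7  1.  -0.7  0.6]
0 [457.6 -48.8]
5 [460.7 -37.9]
10 [464.9 -27.4]
15 [469.9 -17.2]
20 [475.8  -7.5]
25 [482.5   1.6]
30 [490.   10.1]
35 [498.2  18. ]
40 [507.   25.1]
45 [516.4  31.4]
mouth goal [ 0.70195171 -0.24119943] bin [ 0.70250489 -0.25103764  0.03      ]
```

Call:
play_rows:
  deltas:
    - [12, -40, 0, 0, 0, 0, 85]
    - [12, -40, 0, 0, 0, 1, 85]
    - [12, -40, 0, 0, 0, 1, 85]
    - [12, -40, 0, 0, 0, 1, 85]
    - [12, -40, 0, 0, 0, 1, 85]
    - [12, -40, 0, 0, 0, 1, 85]
    - [12, -40, 0, 0, 0, 1, 85]
    - [12, -40, 0, 0, 0, 1, 85]
  grip_force: 60

```text
clock: 1.1
position: [0.3752, 0.2378, 0.2312]
tool_rot: [-2.033, 1.571, -2.373]
force: [0.2, 0.3, 0.3]
grip_width: 0.0846
```

Call:
play_rows:
  deltas:
    - [12, -40, 0, 0, 0, 1, 85]
    - [12, -40, 0, 0, 0, 1, 85]
    - [12, -40, -10, 0, 0, 1, 85]
    - [12, -40, -15, 0, 0, 1, 85]
    - [12, -40, -15, 0, 0, 1, 85]
    - [12, -40, -15, 0, 0, 1, 85]
    - [10, -40, -10, 0, 0, 0, 85]
    - [0, 0, 0, 0, 0, 0, 85]

```text
clock: 2.1
position: [0.4568, -0.0435, 0.1655]
tool_rot: [-2.312, 1.569, -2.552]
force: [-0.8, 0.5, 0.2]
grip_width: 0.0847
```

```bash
python3 - <<'E'
from h import *
from scipy.spatial.transform import Rotation as Ro
c=vision.camera_info("wrist");R=cv2.Rodrigues(np.array(c["rvec"],float))[0];t=np.array(c["tvec"],float).ravel()
def wp(p):
    q=R@np.array(p)+t;th=np.arctan2(np.hypot(q[0],q[1]),q[2]);d=q[:2]/np.hypot(q[0],q[1])*th
    K=np.array(c["mtx"]);return (K@np.r_[d,1])[:2]
print("expected knob top",wp([.4576,-.0488,.123]), "tcp",wp(telemetry.observe()["position"]))
im=save("wrist","w1.png")
s=telemetry.observe();print(s["position"],Ro.from_euler('xyz',s["tool_rot"]).as_matrix().round(3))
E
```

```text
expected knob top [251.2249049  223.91736497] tcp [258.92425203 252.36002414]
[ 0.45679135 -0.04175618  0.16586128] [[-0.001  0.236  0.972]
 [-0.     0.972 -0.236]
 [-1.    -0.    -0.001]]
```

View pics/w1.png

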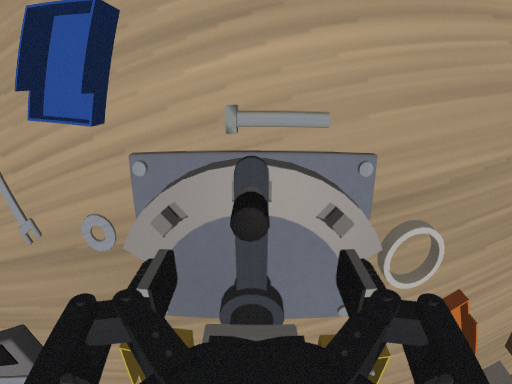

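Wrist view: the knob's top is at about (250,216), between the fingers at (160,285) and (355,285). The right-hand hole in this picture, (335,218), is the goal hole.

```bash
python3 - <<'E'
from h import *
im=cv2.imread("pics/w1.png")[180:250,215:290].max(2).astype(int)
for r in range(0,70,3): print(180+r,im[r,::5])
for v in (214,217,220,224): print(v,ray("wrist",(250,v),.123))
for uv in [(173,219),(335,219)]: print(ray("wrist",uv,.045))
E
```

```text
180 [145 146 147 146  66  66  67  65  68  65  66 148 153 154 154]
183 [146 146 148 148  68  72  71  66  68  68  69 111 153 155 154]
186 [148 146 146 152  68  66  65  66  67  70  67 110 154 155 155]
189 [148 147 147 148  65  67  66  70  71  68  71 111 154 152 152]
192 [144 149 149 148  66  69  40  11  27  67  70 114 154 153 154]
195 [145 147 150 151  66  18  18  24  23  23  69 115 155 156 154]
198 [145 147 147 149  62  25  20  15  17  19  63 116 154 152 156]
201 [147 148 148 148  20  25  24  10  17  18  21  95 155 155 155]
204 [146 146 147 146  12  25  17  16  12  19  17 152 154 152 156]
207 [147 145 147 147  18  17  24  20  21  24  14 154 151 154 154]
210 [144 145 144 147  20  34  35  39  39  23  14 152 153 154 155]
213 [147 148 148 143  23  40  36  39  40  42  19 153 151 155 151]
216 [146 144 134 116  29  36  40  39  40  39  28 120 137 150 150]
219 [131 115 114  86  35  39  40  36  42  39  42 114 116 113 122]
222 [116 115 116  52  34  35  37  36  42  43  37 116 117 115 116]
225 [113 112 113  39  33  36  34  37  31  39  36 107 116 117 116]
228 [115 113 112 112  33  34  35  41  35  32  39 112 114 116 114]
231 [112 112 113 114  30  29  33  36  33  39  35 116 113 118 118]
234 [112 114 114 112  29  30  28  29  32  37  46 113 116 118 117]
237 [109 113 113 114  77  29  35  29  31  34  66 116 115 118 118]
240 [113 111 113 111  78  65  35  34  47  66  68 112 116 115 117]
243 [111 112 115 112  75  71  68  69  68  73  65 117 117 113 116]
246 [110 111 114 113  88  68  67  64  67  63  65 115 117 114 111]
249 [111 107 115 113  93  65  67  69  67  67  67 115 110 115 117]
214 [ 0.45040923 -0.04609321  0.123     ]
217 [ 0.45254367 -0.04662882  0.123     ]
220 [ 0.45469647 -0.04716934  0.123     ]
224 [ 0.45759663 -0.04789797  0.123     ]
[ 0.46908576 -0.13120448  0.045     ]
[0.50685523 0.0246478  0.045     ]
```

The bright top spans rows 208–241, centre about (250,224.5), so the knob is at (0.458, -0.048). That matches the model.

Call:
play_rows:
  deltas:
    - [1, -7, -10, 0, 0, 0, 85]
    - [0, 0, -20, 0, 0, 0, 85]
    - [0, 0, -20, 0, 0, 0, 85]
    - [0, 0, -15, 0, 0, 0, 85]
    - [0, 0, -10, 0, 0, 0, 85]
    - [0, 0, 0, 0, 0, 0, 20]
    - [0, 0, 0, 0, 0, 0, 20]
    - [0, 0, 0, 0, 0, 0, 20]
  grip_force: 80

```text
clock: 3.15
position: [0.4583, -0.0478, 0.0917]
tool_rot: [0.253, 1.57, 0.017]
force: [-0.5, -0.2, 0.3]
grip_width: 0.0317
```

Call:
play_rows:
  deltas:
    - [0, 0, 0, 0, 0, 0, 20]
    - [0, 0, 0, 0, 0, 0, 20]
    - [0, 0, 0, 0, 0, 0, 20]

```text
clock: 3.52
position: [0.4584, -0.0478, 0.092]
tool_rot: [0.306, 1.57, 0.07]
force: [-1.5, 0.0, 10.8]
grip_width: 0.0262
```

Call:
play_rows:
  deltas:
    - [0, 0, 6, 0, 0, 0, 20]
    - [0, 0, 6, 0, 0, 0, 20]
    - [0, 0, 6, 0, 0, 0, 20]
    - [0, 0, 6, 0, 0, 0, 20]
    - [0, 0, 2, 0, 0, 0, 20]
    - [0, 0, 0, 0, 0, 0, 20]

```text
clock: 4.28
position: [0.4582, -0.0478, 0.1174]
tool_rot: [-0.052, 1.57, -0.287]
force: [5.9, -0.9, -13.7]
grip_width: 0.0259
```

Call:
play_rows:
  deltas:
    - [3.1, 10.9, 0, 0, 0, -5, 20]
    - [4.2, 10.5, 0, 0, 0, -5, 20]
    - [5, 10.2, 0, 0, 0, -5, 20]
    - [5.9, 9.7, 0, 0, 0, -5, 20]
    - [6.7, 9.1, 0, 0, 0, -5, 20]
    - [7.5, 8.5, 0, 0, 0, -5, 20]
    - [8.2, 7.9, 0, 0, 0, -5, 20]
    - [8.8, 7.1, 0, 0, 0, -5, 20]

```text
clock: 5.28
position: [0.5079, 0.0255, 0.1172]
tool_rot: [-0.213, 1.57, -1.15]
force: [7.4, -8.4, -14.6]
grip_width: 0.0258
```

Call:
play_rows:
  deltas:
    - [0, 0, 0, 0, 0, 0, 20]
    - [0, 0, 0, 0, 0, 0, 20]

```text
clock: 5.52
position: [0.5078, 0.0253, 0.1171]
tool_rot: [-0.249, 1.569, -1.184]
force: [8.7, -6.0, -14.2]
grip_width: 0.0261
```

Call:
play_rows:
  deltas:
    - [0, 0, -5, 0, 0, 0, 20]
    - [0, 0, -5, 0, 0, 0, 20]
    - [0, 0, -5, 0, 0, 0, 20]
    - [0, 0, 0, 0, 0, 0, 20]

```text
clock: 6.02
position: [0.5078, 0.0253, 0.1021]
tool_rot: [-0.18, 1.57, -1.114]
force: [5.4, -6.0, -9.6]
grip_width: 0.026
```

Call:
play_rows:
  deltas:
    - [0, 0, -5, 0, 0, 0, 20]
    - [0, 0, -3, 0, 0, 0, 20]
    - [0, 0, 0, 0, 0, 0, 60]
    - [0, 0, 0, 0, 0, 0, 85]
    - [0, 0, 0, 0, 0, 0, 85]
    - [0, 0, 0, 0, 0, 0, 85]
    - [0, 0, 0, 0, 0, 0, 85]

```text
clock: 6.9
position: [0.5074, 0.0262, 0.0943]
tool_rot: [2.741, 1.571, 1.807]
force: [-0.0, -0.7, -0.4]
grip_width: 0.0852
```

Call:
play_rows:
  deltas:
    - [0, 0, 10, 0, 0, 0, 85]
    - [0, 0, 20, 0, 0, 0, 85]
    - [0, 0, 25, 0, 0, 0, 85]
    - [0, 0, 25, 0, 0, 0, 85]
    - [0, 0, 20, 0, 0, 0, 85]
    - [-10, 30, 0, 0, 0, 0, 85]
    - [-10, 40, 0, 0, 0, 0, 85]
    - [0, 0, 0, 0, 0, 0, 85]

```text
clock: 7.9
position: [0.4868, 0.0988, 0.1949]
tool_rot: [2.451, 1.57, 1.521]
force: [0.0, -0.2, -0.5]
grip_width: 0.085
```

```bash
python3 - <<'E'
from h import *
a=save("top","t2.png");b=save("scene","s2.png")
im=np.hstack([cv2.resize(a[70:270,170:370],(390,390),interpolation=2),cv2.resize(b[160:384,150:374],(390,390),interpolation=2)])
cv2.imwrite("pics/c2.png",im[:,:,::-1])
print("top exp knob home/up/mouth",proj("top",[.507,.0251,.123]),proj("top",[.507,.0251,.142]),proj("top",[.702,-.241,.075]))
print("scene exp knob top home/up",proj("scene",[.507,.0251,.123]),proj("scene",[.507,.0251,.142]))
E
```

```text
top exp knob home/up/mouth [237.36753437 196.73255377] [237.01337735 195.72769091] [333.69331729 126.41307431]
scene exp knob top home/up [255.37752877 178.70274321] [255.24680036 173.03629686]
```

View pics/c2.png

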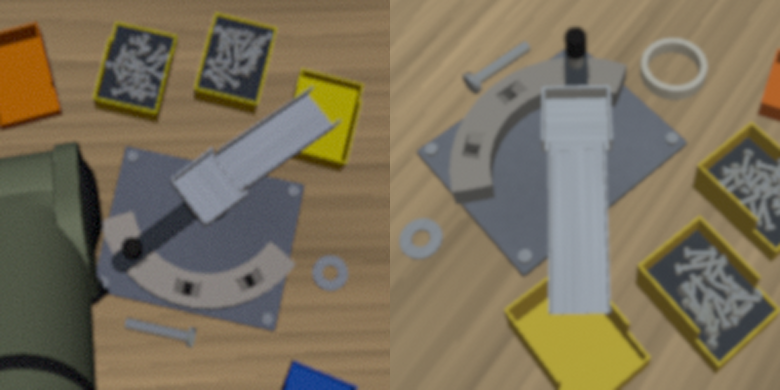

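Both views show the mouth at (323,108) in the left panel, over the yellow bin, which hasn't moved. The knob is clear of the gripper at (575,40) in the right panel. One last numeric check of the knob's height.

```bash
python3 - <<'E'
from h import *
for fn,xy in (("scene0.png",(.4576,-.0488)),("s2.png",(.507,.0251))):
    im=cv2.imread("pics/"+fn).max(2).astype(int)
    for dz in (0,.02):
        u,v=proj("scene",[*xy,.123+dz]);u2,v2=proj("scene",[*xy,.087+dz]);print(fn,dz,"top",(u.round(1),v.round(1)),"bottom",v2.round(1))
    u=proj("scene",[*xy,.123])[0];c=int(round(u))
    print(int(v)-10,im[int(v)-10:int(v)+36,c-1:c+2].mean(1).astype(int))
E
```

```text
scene0.png 0 top (np.float64(215.8), np.float64(190.9)) bottom 201.0
scene0.png 0.02 top (np.float64(215.0), np.float64(185.0)) bottom 195.4
174 [156 156 157 158 159 158 156 153 152 151 150 146 134 102  62  35  26  25
  27  26  26  27  26  21  17  17  17  17  16  17  23  35  54  66  70  71
  68  64  62  58  59  67  79  93 105 114]
s2.png 0 top (np.float64(255.4), np.float64(178.7)) bottom 189.0
s2.png 0.02 top (np.float64(255.2), np.float64(172.7)) bottom 183.3
162 [148 151 154 156 158 158 158 158 157 157 156 154 142 112  70  40  27  26
  27  26  28  26  24  22  16  17  17  16  17  17  21  39  59  71  75  76
  72  69  67  66  66  66  66  66  66  71]
```

The knob's top edge sits 3.6 px above the predicted home top centre at the start and 3.4 px now. A raised pin would shift it by 6 px, so the pin is home.

```bash
python3 -c "
from h import *
print(workorder.job_done())"
```

```text
the job is handed in; nothing more can be done
None
```

The chute is now locked over the empty yellow bin, and I handed the job in after about 8 s of robot time. I gripped the knob from above, pulled it up about 25 mm and swung it 40° to the far hole. Then I lowered it until the pin was nearly home, let go and backed off.

- **Pin:** in the scene camera the knob stands at the same height as at the start, to within about 0.2 px. A raised pin would show as about 6 px.
- **Mouth:** it sits over the yellow bin, about 10 mm from the bin's centre by the fitted geometry, against the 45 mm allowed.
- **Bin:** it looks unmoved in the pictures; I did not measure its shift.
- **Gripper:** it is open and clear of the knob, and the tool force reads about zero.

No check failed or disagreed. I first misread the knob's centre by several pixels in the wrist picture; the pixel values corrected that before I gripped.

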